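# Seat an LED disc in its test jig and close the keeper

### The arm

A 6-joint arm with a two-finger parallel gripper is mounted at the origin on the work surface. World frame = base frame: x ahead of the robot, y to its left, z up, the work surface at z = 0. Lengths are in mm, angles in degrees, forces in N, time in s.
With the tool pointing down it reaches from about 325 to 925 mm from the base axis. Payload 3.1 kg.
Tool frame: the origin (TCP) lies at the very end of the fingers, on their centre line; the grasp point (between the pads) lies grasp_offset behind it (grasp_offset is the distance from the TCP to the grasp point, in mm); z points along the fingers, y is the line along which they close (so a half turn about z gives the same grasp; the last joint's range is limited). The gripper opens to 85 mm and grips with 20 to 120 N. Pads are 22 mm wide; open, the fingers measure 114 mm over their backs; the gripper's body (76 mm by 85 mm) begins 54 mm behind the grasp point. The pads swing forward as they close: fully open they stand 13 mm farther back than shut.
Start: joints at [-71.23, 12.427, 92.441, -0, 75.132, -6.429], TCP at [266.121, -565.525, 231.3] pointing down, gripper open.
Joint ranges: [-157.48, 157.48], [-44.54, 120.13], [17.64, 146.25], [-64.5, 244.5], [7.68, 150.69], [-147.95, 147.95]. Speed limits (degrees/s): [159.86, 159.86, 180, 180, 180, 180].

### API

Orientations are given as [roll, pitch, yaw] about the fixed x, y, z axes, in that order (R = Rz(yaw) Ry(pitch) Rx(roll)).
In Python, from station import * gives the robot as it stands. Calls block until the motion is done:
- goto(position, orientation): joint-space move of the TCP to a pose.
- move_l(position, attitude=None, speed=150): straight line of the TCP; attitude=None keeps the orientation; speed is the mean speed in mm/s.
- move_j(angles): joint-space move.
- grip(opening, squeeze=None): finger opening in mm; squeeze is the grip in N (None keeps the last); returns when the fingers have stopped.
- wait(seconds).
- solve_ik(position, orientation): joint angles nearest the present ones, or None.
- get_obs(): the state.
- get_image(name): name is "scene" or "top" or "wrist"; returns the picture (384x512x3 uint8, red, green, blue); there is no depth.
- get_calibration(name): a dict with "fx", "fy", "cx", "cy" (pixels), "R" (3x3) and "t" (3): a world point X has camera coordinates R X + t; the wrist camera has in their place "mount" (4x4, takes a point from camera to tool coordinates, whose origin is the TCP and whose axes are the flange's). Camera axes: x right, y down, z forward; pixel columns grow to the right and rows downward; lengths in mm; the calibration is good to about 2 mm. A picture is of the moment at which its call begins: read the wrist's pose just before it. get_calibration takes no time and is no camera call.
A pose or a line that the arm cannot do raises Unreachable and nothing moves.
- sign_off(): hands the job in; it is judged then, once.
Trained networks look in the newest picture that a camera, given by its name, has taken for a name from the list of things; names that differ only in an ending like _2 or _b are one class to them, and where a whole thing is asked for, a point or a joint stands for the part that bears it (a point fixed in the world has none). Each returns a list of dicts, best first, with "score" (0 to 1); they miss things now and then, are a little off and sometimes report something else, mostly with a low value. They report only what shows in the picture. A call takes as long as a camera call.
- spot_in(name, camera): "extent" ([centre column, centre row, width, height] in pixels, round what is visible of it).
- regions_of(name, camera): "region" (384x512 bool, what is visible of it) and "extent" ([centre column, centre row, width, height] in pixels, round what is visible of it).
The state is a dict: "t": time; "joint_pos": joint angles; "qvel": joint speeds; "effort": joint torques, N m; "tcp_pos": TCP position; "ee_rot": TCP orientation; "wrist_force": force on the tool from outside, world axes, zero at the start; "moment": the same for the moment, N m; "grip_width": finger opening in mm; "grip_force": force on a finger pad.
Only numpy, scipy, OpenCV 4.12 (cv2) and the standard library are available. Lean on these libraries where they do the work, as an engineer would, in place of code of your own. Each camera call takes 0.05 s, during which the arm holds its last target. There are 200 camera calls.

### The job

With the fingertips, nudge the loose LED disc across the top of the test jig until it drops into the round recess and lies flat on the floor of it; then push the sliding keeper all the way in, so that its tongue reaches over the disc's edge, and let go of everything. Push only: do not pick up or lift the disc, keep it on the jig, do not push the keeper in before the disc is seated, and leave the solder spool, flux bottle and screwdriver where they are.

Things in the scene. Friction and masses are not known exactly. Their poses are not given: they have to be found in the camera images.
- jig: Test jig, a grey plastic slab screwed level to the bench, 140 (its x) x 230 (its y) x 20 mm high; its flat top is the deck, 20 mm above the bench. Origin: centre of its underside; z up. Beside the keeper's block stand two fixed rails 6 mm wide and high (jig x = +/-18 to +/-24 mm, jig y = 59 to 114 mm); the deck is otherwise flat.
- recess (a point): Centre of the mouth of the round recess in the jig, at deck height, at jig (0, 15, 20) mm; axes as the jig's. The recess is 53 mm in diameter and 8 mm deep with a flat dark floor (12 mm above the bench).
- disc: Loose LED module: aluminium disc 50 mm across, 8 mm thick, 30 to 65 g, yellow spot in a white ring on top. Origin: centre of its underside; z up. Starts on the deck on the jig -y side of the recess, centres 65 to 95 mm apart. Drops in when pushed to within 5 to 9 mm of the recess centre; seated, it is flush with the deck (origin 8 mm below recess), 1.5 mm play all round.
- keeper (a joint): Travel of the sliding keeper in m: 0 fully back, 0.030 fully in (a hard stop); it grows as the keeper moves towards the recess, along jig -y. It starts between 0 and 0.010, takes about 1.5 N to slide and stays where it is left.
- keeper_block (a point): Middle of the outer upright face of the keeper's block (looks to jig +y; push it to jig -y), 15 mm above the deck; 92 mm from the recess centre at joint 0; axes as the jig's. Aluminium block 30 (x) x 20 (y) mm, top 28 mm above the deck; a tongue 14 mm wide, 3 mm thick reaches 26 mm on from it, 2.3 mm above the deck: clears a seated disc, blocked by an unseated one.
- spool: Bystander: steel-coloured solder spool standing upright, 48 mm in diameter, 38 mm high, on the bench beside the jig (towards jig +x). Origin: centre of its underside.
- flux: Bystander: small white flux bottle, 36 mm in diameter, 62 mm high, standing on the bench beside the jig (towards jig +x). Origin: centre of its underside.
- driver: Bystander: screwdriver 160 mm long, lying on the bench beside the jig (towards jig -x), roughly parallel to jig y. Origin: on the bench under its middle.

How it is judged (in metres and radians):
On the way, in this order (a step that is already met when the one before it is completed fails the run):
1. the disc lies flat on the floor of the recess (horizontal distance between disc and recess below 0.0035 m and z of disc in the frame of recess below -0.0062 m and angle between disc's own z axis and vertical below 0.08 rad), for 0.2 s.
2. then the keeper is pushed fully in over the disc's edge (value of joint keeper above 0.027 m), for 0.2 s.
At the end, for the whole second after the job is handed in: The disc lies in the recess: centre within 3.5 mm of the recess centre, underside at least 6.2 mm below the deck (flush is 8), level within 0.08 rad, at rest; the keeper is within 3 mm of its inner stop (joint above 0.027) (all of step 1 and value of joint keeper above 0.027 m and linear speed of disc below 0.02 m/s); the robot touches nothing.
It fails at once if the disc is lifted more than 10 mm off the deck (z of disc in the frame of recess above 0.01 m).
It fails at once if the disc falls off the jig (z of disc in the frame of recess below -0.0125 m).
It fails at once if the keeper is pushed in before the disc is in the recess (value of joint keeper above 0.02 m and not (horizontal distance between disc and recess below 0.0035 m and z of disc in the frame of recess below -0.0062 m)).
It fails at once if the solder spool, flux bottle or screwdriver is moved more than 20 mm (distance of any of spool, flux, driver from where it was at the start of the episode above 0.02 m).
It also fails if it takes over 45 s, if anything falls off the work surface, if the arm or the gripper's body presses on something with over 40 N, if the wrist force passes 120 N, or if a joint passes its speed limit or range.

## Working session

There is one attempt and no reset: what is moved stays moved. The work goes in short steps, each a Python script; the robot and the scene stay as the last script left them, time stands still between calls to the robot, and variables do not carry over. Pictures are saved under pics/ and viewed, at most 10 in all, crops included, and the job is handed in when it is done.

```bash
ls; mkdir -p pics
python3 - <<'E'
from station import *
import cv2,numpy as np
o=get_obs();print(o)
for c in ["top","scene"]:
    im=get_image(c);cv2.imwrite(f"pics/{c}0.png",im[:,:,::-1]);k=get_calibration(c);print(c,k)
    for n in ["jig","disc","recess","keeper","keeper_block","spool","flux","driver"]:
        try: print(n,[(np.round(d["extent"]),round(d["score"],2)) for d in spot_in(n,c)[:2]])
        except Exception as e: print(n,e)
E
```

```text
pics
{'t': 0.0, 'joint_pos': array([-7.12308286e+01,  1.24774700e+01,  9.25289723e+01,  5.57622788e-04,
        7.51316087e+01, -6.42853998e+00]), 'qvel': array([-0.02043383,  0.02256124, -0.03345656,  0.00753095,  0.08255941,
        0.08975285]), 'effort': array([ 5.96608356e-05, -3.96843195e+01, -3.03851223e+01, -8.89222861e-05,
        9.73905728e-03, -9.45296748e-07]), 'tcp_pos': array([ 265.84836828, -564.73909593,  229.95605664]), 'ee_rot': array([-1.79862877e+02, -1.59919429e-02,  2.51975485e+01]), 'wrist_force': array([ 0.15192552,  0.42177458, -0.26655549]), 'moment': array([-0.06895902, -0.0387199 ,  0.00340478]), 'grip_force': 0.0, 'grip_width': 85.2995263413013}
top {'fx': 357.63882958381595, 'fy': 357.63882958381595, 'cx': 256.0727564472576, 'cy': 196.87724821927634, 'R': array([[-0.01052908, -0.99964268, -0.02456917],
       [-0.99757446,  0.01219166, -0.06853149],
       [ 0.06880655,  0.023788  , -0.99734637]]), 't': array([ 34.16100258, 608.76672363, 667.87258998])}
jig [(array([234., 217., 136., 114.]), 0.68)]
disc [(array([254., 240.,  24.,  25.]), 0.7)]
recess [(
[... 420 characters left out ...]
x': 419.58643969256764, 'fy': 419.58643969256764, 'cx': 257.20724801575557, 'cy': 196.38021139328413, 'R': array([[ 0.72114358,  0.69251325, -0.01942528],
       [ 0.48032958, -0.52000014, -0.70631675],
       [-0.49923485,  0.50002525, -0.70762936]]), 't': array([-453.00483075, -230.44746458,  983.1581106 ])}
jig [(array([263., 202., 156.,  98.]), 0.9)]
disc [(array([228., 191.,  31.,  18.]), 0.81)]
recess [(array([266., 202., 153.,  97.]), 0.66)]
keeper [(array([302., 173.,  27.,  24.]), 0.57)]
keeper_block [(array([303., 173.,  28.,  21.]), 0.76)]
spool [(array([248., 261.,  29.,  37.]), 0.56)]
flux [(array([322., 239.,  29.,  37.]), 0.81)]
driver [(array([224., 158.,  75.,  24.]), 0.76)]
```

```bash
cat > h.py <<'E'
from station import *
import cv2,numpy as np
def ray(c,u,v,z):
    k=get_calibration(c);R=np.array(k["R"]);C=-R.T@np.array(k["t"])
    d=R.T@np.array([(u-k["cx"])/k["fx"],(v-k["cy"])/k["fy"],1]);return C+d*(z-C[2])/d[2]
def wcam():
    o=get_obs();M=np.array(get_calibration("wrist")["mount"])
    from scipy.spatial.transform import Rotation as Ro
    T=np.eye(4);T[:3,:3]=Ro.from_euler("xyz",o["ee_rot"],degrees=True).as_matrix();T[:3,3]=o["tcp_pos"];return T@M
def wray(T,u,v,z):
    k=get_calibration("wrist");d=T[:3,:3]@np.array([(u-k["cx"])/k["fx"],(v-k["cy"])/k["fy"],1]);C=T[:3,3];return C+d*(z-C[2])/d[2]
E
python3 - <<'E'
from h import *
im=cv2.imread("pics/top0.png")[120:320,140:340]
cv2.imwrite("pics/top0c.png",cv2.resize(im,(600,600),interpolation=cv2.INTER_CUBIC))
for n,u,v,z in [("disc",254,240,28),("kb",194,200,48),("spool",297,174,38),("flux",246,142,62),("driver",217,284,8),("jigc",234,217,20)]: print(n,ray("top",u,v,z).round())
k=get_calibration("wrist");print(k)
E
```

```text
disc [527.  32.  28.]
kb [603. 142.  48.]
spool [650. -51.  38.]
flux [707.  44.  62.]
driver [442. 105.   8.]
jigc [571.  70.  20.]
{'fx': 287.63990903932887, 'fy': 287.63990903932887, 'cx': 260.6719222196755, 'cy': 194.27644364106678, 'mount': array([[ 8.98038335e-05, -9.48936620e-01, -3.15466769e-01,
         8.29767264e+01],
       [ 9.99999964e-01,  1.64985906e-04, -2.11614485e-04,
        -2.66796638e-01],
       [ 2.52856306e-04, -3.15466739e-01,  9.48936601e-01,
        -1.42271865e+02],
       [ 0.00000000e+00,  0.00000000e+00,  0.00000000e+00,
         1.00000000e+00]])}
```

View pics/top0c.png

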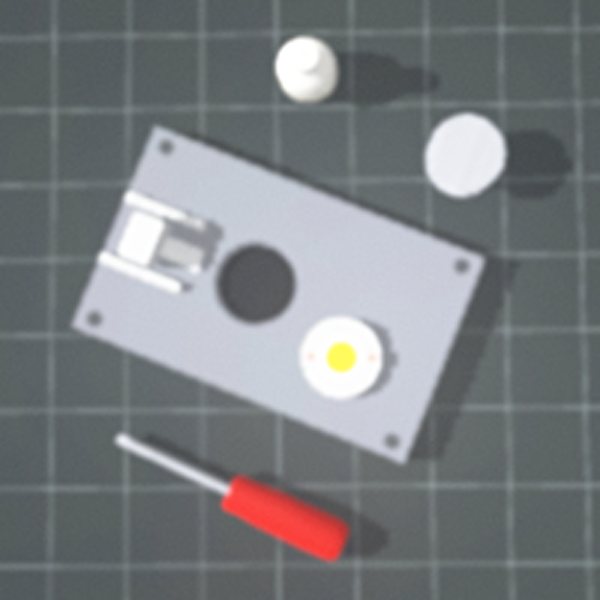

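Run:
```python
from h import *
P=lambda x,y,z:ray("top",140+x/3,120+y/3,z)
c=[P(155,126,20),P(485,257,20),P(406,464,20),P(72,325,20)]
for p in c: print(p.round(1))
print("centre",np.mean(c,0).round(1)); d=(c[0]+c[3]-c[1]-c[2])[:2]; print("jig y dir deg",np.degrees(np.arctan2(d[1],d[0])),np.linalg.norm(d)/2)
r=P(257,284,20);di=P(342,358,28);print("recess",r,"disc",di)
a=r[:2]-di[:2];print(np.degrees(np.arctan2(a[1],a[0])),np.linalg.norm(a))
h=np.degrees(np.arctan2(a[1],a[0]));u=a/np.linalg.norm(a)
p=di[:2]-u*40
grip(30)
goto([*p,210],[180,0,h])
T=wcam();np.save("T1.npy",T);im=get_image("wrist");cv2.imwrite("pics/w1.png",im[:,:,::-1])
for n in ["disc","recess","keeper_block","jig"]: print(n,[(np.round(x["extent"],1),round(x["score"],2)) for x in spot_in(n,"wrist")[:2]])
o=get_obs();print(o["t"],o["tcp_pos"],o["ee_rot"],o["grip_width"],o["joint_pos"].round(),o["wrist_force"])
```

```text
[679.  152.3  20. ]
[591.2 -60.2  20. ]
[460.6  -7.8  20. ]
[550.5 205.8  20. ]
centre [570.3  72.5  20. ]
jig y dir deg 67.36602161719277 230.7976012142186
recess [575.54329654  86.26780439  20.        ] disc [528.14375472  31.84750263  28.        ]
48.944459146440906 72.16845439063347
disc [(array([263. , 133.2,  48.3,  42.4]), 0.6)]
recess [(array([257.1,  98. , 181.5, 195.9]), 0.78), (array([261.1, 134.7,  46.3,  46.7]), 0.27)]
keeper_block [(array([239.2,  15.7,  29.3,  25.7]), 0.84)]
jig [(array([261.4,  96.2, 186.4, 192.5]), 0.84), (array([395.2, 114.2,  53.2,  43.5]), 0.21)]
3.925 [501.9834311    1.18338232 210.00260117] [ 1.79998282e+02 -3.13029201e-04  4.88900323e+01] 30.35864322917911 [ -8.  -2. 110.  -0.  72.  33.] [-0.35736243  0.42706716 -0.18162417]
```

View pics/w1.png

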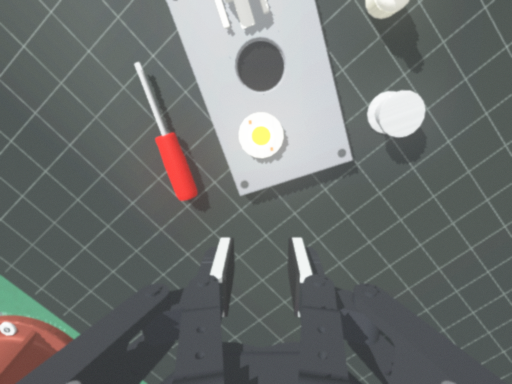

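Run:
```python
from h import *
T=np.load("T1.npy")
r=wray(T,260.5,66,20)[:2];d=wray(T,262,135,28)[:2];print("wrist recess",r,"disc",d)
r=(r+np.array([575.5,86.3]))/2;d=(d+np.array([528.1,31.8]))/2
a=r-d;h=np.degrees(np.arctan2(a[1],a[0]));u=a/np.linalg.norm(a);print(h,np.linalg.norm(a))
p=d-u*40
goto([*p,60],[180,0,h]);move_l([*p,32],speed=80)
f0=get_obs()["wrist_force"];z=32
while z>14:
    z-=1;move_l([*p,z],speed=30);f=get_obs()["wrist_force"]-f0
    if f[2]>4: break
o=get_obs();print("touch z",z,o["tcp_pos"],f,o["t"])
z=o["tcp_pos"][2]+3.0
move_l([*p,z],speed=30)
np.savez("s.npz",r=r,d=d,u=u,h=h,z=z,p=p)
T=wcam();np.save("T2.npy",T);im=get_image("wrist");cv2.imwrite("pics/w2.png",im[:,:,::-1])
```

```text
wrist recess [578.57883793  87.8616014 ] disc [532.98721031  33.11786954]
49.594548498514406 71.73150590555886
touch z 19 [504.7990259    1.9626686   19.58520065] [-1.03984769 -0.92524138  5.25949974] 8.325
```

View pics/w2.png

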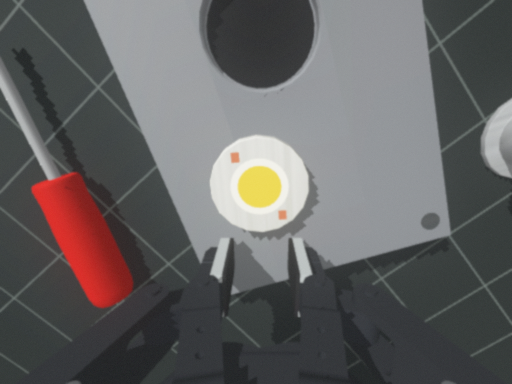

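Run:
```python
from h import *
s=np.load("s.npz");r,u,z=s["r"],s["u"],float(s["z"])
print("disc est",wray(np.load("T2.npy"),260,184,28)[:2],s["d"])
move_l([*(r-u*46),z],speed=40)
o=get_obs();print(o["t"],o["tcp_pos"],o["wrist_force"])
T=wcam();np.save("T3.npy",T);im=get_image("wrist");cv2.imwrite("pics/w3.png",im[:,:,::-1])
```

```text
disc est [532.66190585  34.46691129] [530.54360516  32.45893477]
10.4333 [547.14746437  51.95801363  22.58626306] [-0.08124199  0.43053464  0.07306057]
```

View pics/w3.png

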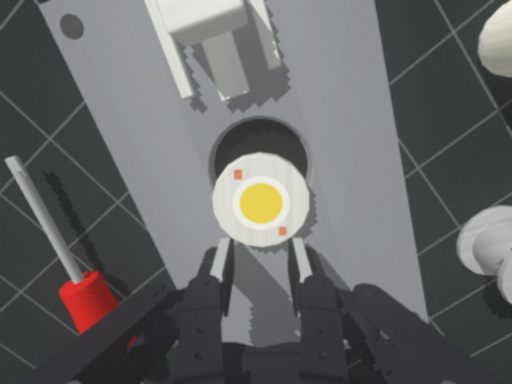

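Run:
```python
from h import *
s=np.load("s.npz");r,u,z=s["r"],s["u"],float(s["z"])
T=np.load("T3.npy");t=get_obs()["tcp_pos"][:2];v=np.array([-u[1],u[0]])
f=lambda q:((q[:2]-t)@u,(q[:2]-t)@v)
d=f(wray(T,261,203,28));top=f(wray(T,260,116,20));l=f(wray(T,209,162,20));rr=f(wray(T,311,162,20))
print("disc",d,"recess far rim",top,"L",l,"R",rr)
rc=top[0]-26.5;gap=rc-d[0];print("gap",gap)
step=gap-3
move_l([*(t+u*step),z],speed=25)
o=get_obs();print(o["t"],step,o["wrist_force"])
T=wcam();np.save("T4.npy",T);im=get_image("wrist");cv2.imwrite("pics/w4.png",im[:,:,::-1])
```

```text
disc (np.float64(32.79793361756925), np.float64(-0.5978869057181007)) recess far rim (np.float64(74.94086889754306), np.float64(-0.11217431351645052)) L (np.float64(52.20189118399126), np.float64(25.999139119828197)) R (np.float64(52.192295316272556), np.float64(-26.187049782262704))
gap 15.642935279973806
11.1333 12.642935279973806 [ 0.40636248 -0.44418053 -0.36804826]
```

View pics/w4.png

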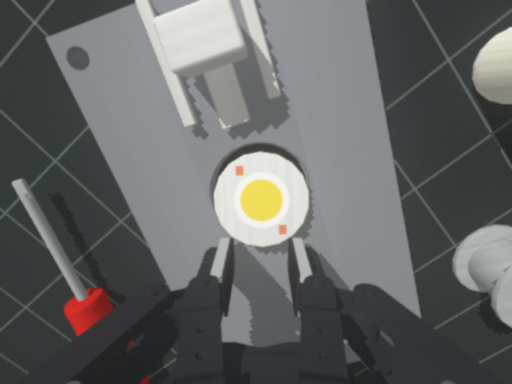

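Run:
```python
from h import *
s=np.load("s.npz");u,z=s["u"],float(s["z"])
T=np.load("T4.npy");t=get_obs()["tcp_pos"][:2]
print("gap",(wray(T,260,141,20)[:2]-wray(T,261,199,28)[:2])@u-26.5)
def yel(im):
    m=cv2.inRange(im,(180,160,0),(255,255,130));n,l,st,c=cv2.connectedComponentsWithStats(m);i=1+st[1:,4].argmax();return c[i].round(1),st[i,4]
print(yel(get_image("wrist")))
for k in range(1,5):
    move_l([*(t+u*1.2*k),z],speed=15)
    im=get_image("wrist");print(k,yel(im),get_obs()["wrist_force"].round(1),get_obs()["t"])
cv2.imwrite("pics/w5.png",im[:,:,::-1])
```

```text
gap 1.4050126667990277
(array([261.1, 199.7]), np.int32(1299))
1 (array([260.7, 199.6]), np.int32(1281)) [ 0.5  0.4 -0.6] 11.5333
2 (array([260.8, 199.4]), np.int32(1179)) [-0.1  0.6  1. ] 11.8333
3 (array([260.9, 201.5]), np.int32(1168)) [-0.1 -0.4  0.5] 12.1333
4 (array([260.9, 203.7]), np.int32(1155)) [0.  1.  0.4] 12.4333
```

View pics/w5.png

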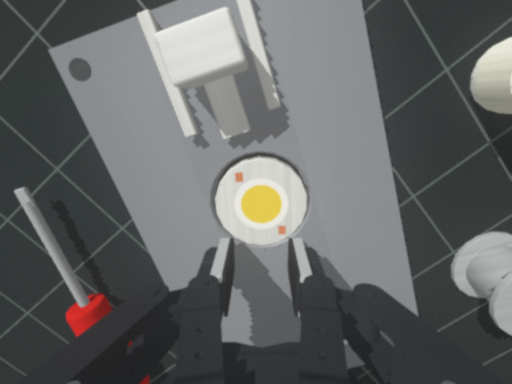

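Run:
```python
from h import *
s=np.load("s.npz");u,z=s["u"],float(s["z"])
t=get_obs()["tcp_pos"][:2]
move_l([*(t-u*6),z],speed=40);move_l([*(t-u*6),110],speed=150)
grip(0)
T=wcam();im=get_image("wrist");cv2.imwrite("pics/w6.png",im[:,:,::-1])
for n,zz in [("disc",20),("keeper_block",48)]:
    for x in spot_in(n,"wrist")[:2]: print(n,x["score"],np.round(x["extent"],1),wray(T,*x["extent"][:2],zz).round(1))
print(get_obs()["t"])
np.save("T6.npy",T)
```

```text
disc 0.71 [261.6 157.8  64.7  59.8] [579.2  88.3  20. ]
keeper_block 0.89 [227.2  76.3  49.2  76. ] [600.6 148.5  48. ]
14.0167
```

View pics/w6.png

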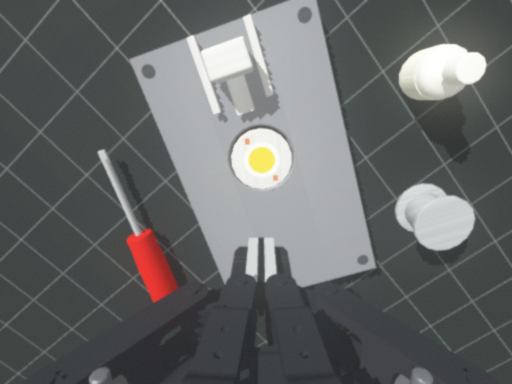

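Run:
```python
from h import *
T=np.load("T6.npy")
rc=wray(T,262,158.5,20)[:2];b=wray(T,227,55,48)[:2];tp=wray(T,241,113,25)[:2];print(rc,b,tp,np.degrees(np.arctan2(*(b-rc)[::-1])),np.linalg.norm(b-rc),np.degrees(np.arctan2(*(tp-rc)[::-1])))
a=np.radians(67.4);j=np.array([np.cos(a),np.sin(a)])
q=rc+j*122
goto([*(rc+j*125),120],[180,0,67.4])
move_l([*q,34],speed=150)
T=wcam();np.save("T7.npy",T);im=get_image("wrist");cv2.imwrite("pics/w7.png",im[:,:,::-1]);np.savez("k.npz",rc=rc,j=j)
print(get_obs()["t"],get_obs()["tcp_pos"],get_obs()["wrist_force"])
```

```text
[579.07297104  87.69622817] [609.04208512 157.91855016] [590.18179971 125.44255658] 66.8884342434768 76.34999871863923 73.60072628716823
15.475 [627.26616556 200.22441599  35.51089922] [0.41682368 0.07276429 0.7557714 ]
```

View pics/w7.png

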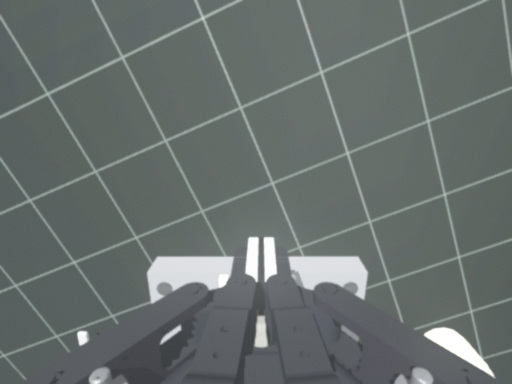

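Run:
```python
from h import *
k=np.load("k.npz");rc,j=k["rc"],k["j"]
f0=get_obs()["wrist_force"];L=[]
move_l([*(rc+j*107),34],speed=60)
for s in np.arange(106,64,-1.0):
    move_l([*(rc+j*s),34],speed=40)
    o=get_obs();f=(o["wrist_force"]-f0)[:2]@j;L.append((s,round(f,1)))
    if f>12: break
print(L)
wait(0.3);o=get_obs();print(o["t"],(o["tcp_pos"][:2]-rc)@j,o["wrist_force"])
```

```text
[(np.float64(106.0), np.float64(-0.5)), (np.float64(105.0), np.float64(-0.6)), (np.float64(104.0), np.float64(0.4)), (np.float64(103.0), np.float64(-0.0)), (np.float64(102.0), np.float64(-1.0)), (np.float64(101.0), np.float64(-0.9)), (np.float64(100.0), np.float64(-0.5)), (np.float64(99.0), np.float64(0.1)), (np.float64(98.0), np.float64(0.5)), (np.float64(97.0), np.float64(-0.9)), (np.float64(96.0), np.float64(-0.0)), (np.float64(95.0), np.float64(-0.2)), (np.float64(94.0), np.float64(-0.2)), (np.float64(93.0), np.float64(0.9)), (np.float64(92.0), np.float64(1.8)), (np.float64(91.0), np.float64(0.6)), (np.float64(90.0), np.float64(0.8)), (np.float64(89.0), np.float64(1.4)), (np.float64(88.0), np.float64(1.5)), (np.float64(87.0), np.float64(0.6)), (np.float64(86.0), np.float64(0.4)), (np.float64(85.0), np.float64(0.6)), (np.float64(84.0), np.float64(0.1)), (np.float64(83.0), np.float64(0.2)), (np.float64(82.0), np.float64(0.2)), (np.float64(81.0), np.float64(0.3)), (np.float64(80.0), np.float64(1.2)), (np.float64(79.0), np.float64(1.9)), (np.float64(78.0), np.float64(1.0)), (np.float64(77.0), np.float64(0.7)), (np.float64(76.0), np.float64(1.1)), (np.float64(75.0), np.float64(0.6)), (np.float64(74.0), np.float64(1.5)), (np.float64(73.0), np.float64(0.3)), (np.float64(72.0), np.float64(0.8)), (np.float64(71.0), np.float64(4.8)), (np.float64(70.0), np.float64(7.3)), (np.float64(69.0), np.float64(9.9)), (np.float64(68.0), np.float64(11.2)), (np.float64(67.0), np.float64(14.8))]
26.175 71.49654499859572 [ 5.19189448 13.76791489 -5.59424218]
```

Run:
```python
from h import *
k=np.load("k.npz");rc,j=k["rc"],k["j"]
move_l([*(rc+j*95),34],speed=80);move_l([*(rc+j*105),140],speed=200)
goto([*(rc-j*70),150],[180,0,67.4])
T=wcam();im=get_image("wrist")
cv2.imwrite("pics/w8.png",cv2.resize(im[0:260,130:390],(600,600))[:,:,::-1]);np.save("T8.npy",T)
for n,zz in [("disc",20),("keeper_block",48)]:
    for x in spot_in(n,"wrist")[:1]: print(n,x["score"],np.round(x["extent"],1),wray(T,*x["extent"][:2],zz).round(1))
print(get_obs()["t"])
```

```text
disc 0.9 [259.9 114.7  57.1  54.8] [578.7  87.1  20. ]
28.2417
```

View pics/w8.png

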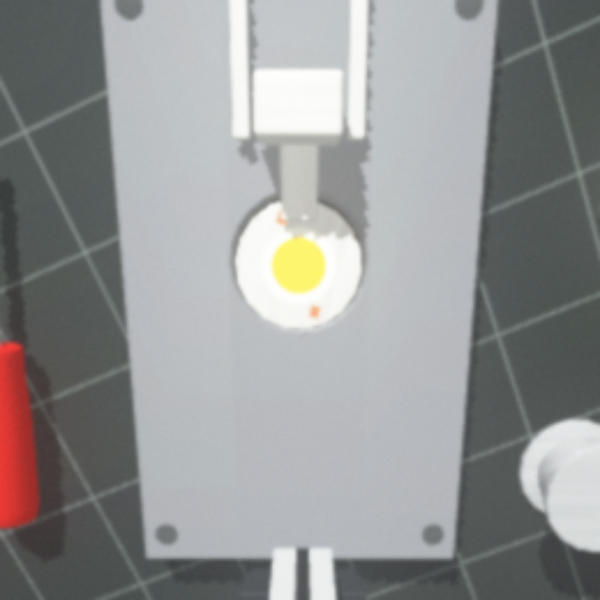

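The tongue lies over the edge of the disc, around crop pixel (300,220). The disc is seated flush at (299,265), and the block has reached the ends of the rails. The arm is touching nothing.

```bash
python3 -c "
from station import *
print(sign_off())"
```

```text
the job is handed in; nothing more can be done
None
```

The disc is seated flat in the recess, the keeper is pushed in to its stop with the tongue over the disc's edge, the arm is clear of everything, and the job was handed in at about 28 s of the 45 s allowed; `sign_off()` did not report a verdict.

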